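Test-fit shelf collars on the stub post

ROBOT

A 7-joint arm with a two-finger parallel gripper is mounted at the origin on the work surface. World frame = base frame: x ahead of the robot, y to its left, z up, the work surface at z = 0. Lengths are in mm, angles in rad, forces in N, time in s.
With the tool pointing down it reaches from about 400 to 875 mm from the base axis. Payload 4.4 kg.
Tool frame: the origin (TCP) lies midway between the tips of the shut fingers; the grasp point (between the pads) lies 19 mm behind it; z points along the fingers, y is the line along which they close (so a half turn about z gives the same grasp; the last joint's range is limited). The gripper opens to 85 mm and grips with 20 to 120 N. Pads are 22 mm wide; open, the fingers measure 114 mm over their backs; the gripper's body (76 mm by 85 mm) begins 54 mm behind the grasp point. The pads swing forward as they close: fully open they stand 13 mm farther back than shut.
Start: joints at [-1.313, 0.628, 0.038, 1.517, -0.027, 0.996, -0.02], TCP at [206.788, 616.244, 231.313] pointing down, gripper open.
Joint ranges: [-3.06, 3.06], [-0.37, 2.12], [-1.25, 1.32], [0.18, 2.47], [-1.1, 4.24], [0.23, 1.98], [-2.94, 2.94]. Speed limits (rad/s): [2.57, 2.57, 3.14, 3.14, 3.14, 3.14, 3.14].

INTERFACE

Orientations are given as [roll, pitch, yaw] about the fixed x, y, z axes, in that order (R = Rz(yaw) Ry(pitch) Rx(roll)).
In Python, from cell import ctrl gives the robot as it stands. The module is installed in compiled form; this text tells all that it offers.
- The arm moves only by the tool step_arm, never from a script. Its argument "commands" is one flat list of numbers, 7 for each row, row after row: the shift along the tool's x, y, z in cm, then the turn, a rotation vector about the tool's x, y, z in rad, then the opening, from 0 (shut) to 1 (fully open). A call has 1 to 10 rows; each row is the pose to reach, as a shift and turn from the pose commanded when the call began, along the tool's axes at that moment; what a row does not reach only later rows make up. A row lasts 1/10 s, in which the tool goes at most 50 mm and 8.59 degrees, less where a joint would pass 70% of its speed; a pose out of reach is approached as far as the arm can. A call with a gripper value outside its range is refused whole. The fingers move at their own pace and stop on an object; the grip force is fixed at half the most. Time passes only in rows, so rows that repeat a pose let the fingers close. It gives the time, the measured TCP pose, the force, the opening and the grip force at its end, in the units of the state.
- ctrl.read_state(): the state, without advancing time (a new reading comes with each control period).
- ctrl.get_image(name): name is "side" or "top"; returns a dict with "image" (384x512x3 uint8, red, green, blue), "range_z" (384x512 float32, mm along the optical axis (not along the pixel's ray), 0 where there is no reading), "vfov" (degrees; the focal length in pixels is half the picture's height over the tangent of half this angle, whatever the lens; pixels are square), "cx", "cy" (the principal point, pixels), "world_to_cam" (4x4, takes a point from world to camera coordinates). Camera axes: x right, y down, z forward; pixel columns grow to the right and rows downward; lengths in mm; the calibration is good to about 2 mm. A picture is of the moment at which its call begins.
- ctrl.finish_job(): hands the job in; it is judged then, once.
The state is a dict: "clock": time; "qpos": joint angles; "qd": joint speeds; "tau": joint torques, N m; "eef_pos": TCP position; "tool_rot": TCP orientation; "force": force on the tool from outside, world axes, zero at the start; "torque": the same for the moment, N m; "width": finger opening in mm; "gripper_force": force on a finger pad.
Only numpy, scipy, OpenCV 4.12 (cv2) and the standard library are available. Lean on these libraries where they do the work, as an engineer would, in place of code of your own. Each camera call takes 0.05 s, during which the arm holds its last target. There are 200 camera calls.

TASK

Two spare white plastic collars for the pantry's wire shelving stand on the packing table; they look alike from outside, but only one has a bore wide enough for our shelf posts. Slide the one that fits over the upright steel stub post until it sits fully down on the wooden base and leave it there, and put the one that is too narrow into the white open tray.

Things in the scene. Friction and masses are not known exactly. Their poses are not given: they have to be found in the camera images.
- collar_wide_mid (a point): Centre (on the bore's axis, half-way up) of the loose white plastic collar that fits the post: a plain round tube standing upright on the table, 56 mm outside diameter, 44 mm high, through bore 38 mm (wall 9 mm), 50 g or so. z is along the bore. Grasp it across its outside.
- collar_narrow_mid (a point): Centre (on the bore's axis, half-way up) of the loose white plastic collar that is too narrow: a plain round tube standing upright on the table, the same 56 mm outside diameter and 44 mm high, but through bore only 14 mm (wall 21 mm), 80 g or so. z is along the bore. Grasp it across its outside.
- gauge_seat (a point): Fixed gauge: a stub of bare steel shelf post standing upright in the middle of a plywood base 100 x 100 x 12 mm. This point is on the post's axis at the base's top face (12 mm above the table), where a collar's lower end comes to rest; z up along the post. The post is 26 mm in diameter and rises 60 mm above this point; its top 16 mm taper to an 8 mm wide flat tip. A collar fully down has its centre 22 mm above this point.
- tray_in (a point): Fixed white plastic open tray, 180 mm (its x) x 150 mm (its y) x 45 mm high, walls and floor 4 mm thick. This point is the centre of its inner floor, 4 mm above the table; z up; turned by its yaw. A collar standing in it has its centre 22 mm above this point.
Not all that is in view belongs to the job. Leave any pink, purple or yellow look-alike of the part that bears collar_narrow_mid alone.

How it is judged (in metres and radians):
At the end, for the whole second after the job is handed in: The wide-bore collar is round the stub post, its centre within 12 mm of the post's axis, upright within 10 degrees and no more than 8 mm short of sitting on the base; the narrow-bore collar lies inside the tray's walls, its centre no more than 36 mm above the tray's floor; both are at rest (horizontal distance between collar_wide_mid and gauge_seat below 0.012 m and z of collar_wide_mid in the frame of gauge_seat below 0.03 m and angle between the z axis of collar_wide_mid and the z axis of gauge_seat, either way round below 0.17 rad and x of collar_narrow_mid in the frame of tray_in between -0.075 and 0.075 m and y of collar_narrow_mid in the frame of tray_in between -0.06 and 0.06 m and z of collar_narrow_mid in the frame of tray_in below 0.036 m and linear speed of collar_wide below 0.02 m/s and linear speed of collar_narrow below 0.03 m/s); the robot touches nothing.
It also fails if it takes over 64 s, if anything falls off the work surface, if the arm or the gripper's body presses on something with over 40 N, if the wrist force passes 120 N, or if a joint passes its speed limit or range.

## Working session

There is one attempt and no reset: what is moved stays moved. The work goes in short steps, Python scripts to look and compute and a tool call to move; the robot and the scene stay as the last step left them, time stands still between calls to the robot, and variables do not carry over. Pictures are saved under pics/ and viewed, at most 10 in all, crops included, and the job is handed in when it is done.

Besides the shell and the picture viewer there is one more tool, called after "Call:" by a JSON object that holds its "method" and its "body". step_arm: Moves the arm, as the interface text tells. Its arguments: {"type":"object","properties":{"commands":{"type":"array"}},"required":["commands"]}

```bash
mkdir -p pics
cat > h.py <<'E'
import numpy as np,cv2
from cell import ctrl
def cam(n):
    d=ctrl.get_image(n); h=d["image"].shape[0]
    d["f"]=h/2/np.tan(np.radians(d["vfov"])/2); return d
def cloud(d):
    z=d["range_z"];v,u=np.mgrid[:z.shape[0],:z.shape[1]]
    P=np.stack([(u-d["cx"])/d["f"]*z,(v-d["cy"])/d["f"]*z,z,np.ones_like(z)],-1)
    return (P@np.linalg.inv(d["world_to_cam"]).T)[...,:3]
def ray(d,u,v,h):
    T=np.linalg.inv(d["world_to_cam"]);r=T[:3,:3]@[(u-d["cx"])/d["f"],(v-d["cy"])/d["f"],1];o=T[:3,3]
    return o+r*(h-o[2])/r[2]
def save(n,im): cv2.imwrite("pics/"+n+".png",im[...,::-1])
E
python3 - <<'E'
from h import *
s=ctrl.read_state();print(s)
a=cam("top");b=cam("side");save("top0",a["image"]);save("side0",b["image"])
for d in(a,b):print(d["f"],d["cx"],d["cy"],np.linalg.inv(d["world_to_cam"]).round(2),(d["range_z"]>0).mean())
E
```

```text
{'clock': 0.0, 'qpos': array([-1.31278441,  0.62933738,  0.03841973,  1.51836097, -0.02700287,
        0.99629928, -0.02003647]), 'qd': array([ 0.00014905,  0.00046396,  0.00011777, -0.00015086, -0.00216311,
        0.00088928,  0.00059438]), 'tau': array([-1.16925216e-04, -5.63385737e+01,  1.22596722e+00, -1.93445045e+01,
        1.09487964e-02,  1.04563544e-02,  5.60654158e-06]), 'eef_pos': array([206.58029332, 615.64392121, 230.39660054]), 'tool_rot': array([-3.13970492e+00,  8.95983425e-06,  2.81776084e+00]), 'force': array([-0.93973521, -0.191097  , -0.80811649]), 'torque': array([ 0.01537778, -0.05538681, -0.00059097]), 'gripper_force': 0.0, 'width': 85.37365613035946}
377.1440261295547 261.392203411479 194.98020106786228 [[-2.00000e-02 -9.90000e-01  1.60000e-01  4.54850e+02]
 [-1.00000e+00  2.00000e-02  1.00000e-02  3.72000e+00]
 [-2.00000e-02 -1.60000e-01 -9.90000e-01  1.03417e+03]
 [ 0.00000e+00  0.00000e+00  0.00000e+00  1.00000e+00]] 0.9960886637369791
375.42277021916266 261.1286028571409 186.589119322442 [[-9.9000e-01 -9.0000e-02  1.0000e-01  4.9910e+02]
 [-1.3000e-01  5.5000e-01 -8.2000e-01  7.4106e+02]
 [ 1.0000e-02 -8.3000e-01 -5.6000e-01  5.3513e+02]
 [ 0.0000e+00  0.0000e+00  0.0000e+00  1.0000e+00]] 0.9961039225260416
```

View pics/top0.png

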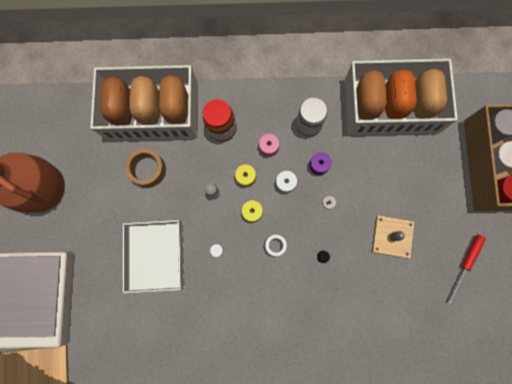

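View pics/side0.png

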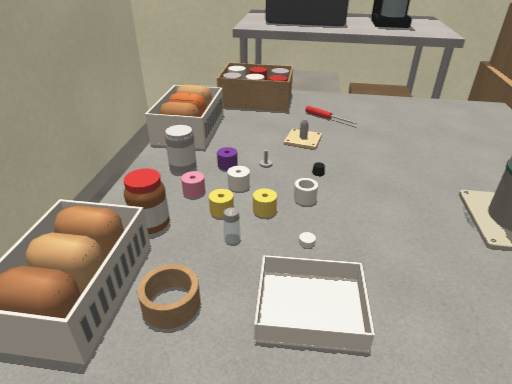

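Top view: two white collars with visible bores. The one at (276,245) has a wide hole and the one at (286,181) a small hole. The pink (269,144), purple (321,163) and yellow (245,175), (252,211) ones are look-alikes. The tray is at (152,256) and the post at (393,237). Next I measure these and confirm with a crop.

Run:
```python
from h import *
d=cam("top");P=cloud(d);im=d["image"];save("crop0",cv2.resize(im[130:280,200:340],None,fx=4,fy=4,interpolation=cv2.INTER_CUBIC))
hsv=cv2.cvtColor(im,cv2.COLOR_RGB2HSV)
def circ(u,v,r=22):
    m=np.zeros(im.shape[:2],np.uint8);cv2.circle(m,(u,v),r,1,-1)
    m&=((P[...,2]>36)&(P[...,2]<54)).astype(np.uint8)
    c=max(cv2.findContours(m,cv2.RETR_EXTERNAL,cv2.CHAIN_APPROX_NONE)[0],key=cv2.contourArea)
    (x,y),R=cv2.minEnclosingCircle(c);z=np.median(P[...,2][m>0]);return ray(d,x,y,44).round(1),R*2*z**0*(1034-44)/d["f"],z
for n,u,v in[("wide",276,245),("narrow",286,181),("pink",269,144),("purple",321,163),("y1",245,175),("y2",252,211)]:print(n,circ(u,v,17))
# tray floor
m=(np.abs(P[...,2]-4)<20)&(hsv[...,1]<40)&(hsv[...,2]>170);mm=np.zeros_like(m);mm[210:305,110:195]=m[210:305,110:195]
u,v=np.nonzero(mm)[::-1];r=cv2.minAreaRect(np.c_[u,v].astype(np.float32));print("tray",r,ray(d,*r[0],4),[ray(d,*q,4)[:2].round() for q in cv2.boxPoints(r)])
# base
m=np.zeros(im.shape[:2],bool);m[205:270,360:425]=((hsv[...,1]>60)&(hsv[...,2]>120))[205:270,360:425]
v,u=np.nonzero(m);r=cv2.minAreaRect(np.c_[u,v].astype(np.float32));print("base",r,ray(d,*r[0],12),[ray(d,*q,12)[:2].round() for q in cv2.boxPoints(r)])
q=P[205:270,360:425].reshape(-1,3);q=q[q[:,2]>60];print("post top",len(q),q.mean(0) if len(q) else 0)
# others heights
for n,u,v in[("grey",211,190),("stud",330,202),("shaker",313,115),("jar",218,115),("blk",323,257),("wh",216,251)]:
    print(n,P[v-3:v+4,u-3:u+4].reshape(-1,3).mean(0).round())
```

```text
wide (array([486.5, -16.8,  44. ]), np.float64(56.28074820427504), np.float64(43.877193339109795))
narrow (array([656.2, -49.3,  44. ]), np.float64(54.677148381221926), np.float64(43.9859689531562))
pink (array([760.7,  -4.3,  44. ]), np.float64(53.57790600175128), np.float64(43.84784944160663))
purple (array([ 705.5, -143.3,   44. ]), np.float64(54.536863562521994), np.float64(43.99173681111017))
y1 (array([676.1,  60.7,  44. ]), np.float64(54.31727644026419), np.float64(44.00971178894042))
y2 (array([577.9,  44.1,  44. ]), np.float64(55.098348304772024), np.float64(43.72111648543222))
tray ((149.71072387695312, 257.743408203125), (67.74817657470703, 56.72230911254883), 88.21009063720703) [457.96341455 323.99683668   4.        ] [array([549., 408.]), array([551., 252.]), array([370., 242.]), array([368., 394.])]
base ((393.4330139160156, 236.4884490966797), (39.622291564941406, 37.787296295166016), 9.7824068069458) [ 503.07706158 -333.73312539   12.        ] [array([ 464., -270.]), array([ 563., -294.]), array([ 543., -398.]), array([ 444., -373.])]
post top 76 [ 491.36854122 -243.84042823  320.76609315]
grey [628. 148.  74.]
stud [ 599. -167.   18.]
shaker [ 812. -119.  110.]
jar [814. 124. 120.]
blk [ 452. -141.   26.]
wh [473. 142.  16.]
```

View pics/crop0.png

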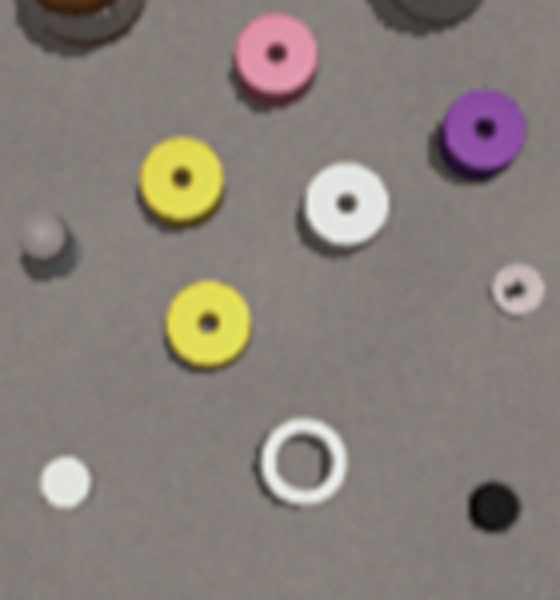

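The crop confirms it: the white ring at top-view pixel (276,245) has the wide bore (fits), and the white one at (286,181) has the small bore (too narrow). Measured heights and diameters match (44 mm, about 55 mm). I move above the narrow one first.

Call:
{"method": "step_arm", "body": {"commands": [-63.8,-48.7,8,0,0,0,1,-63.8,-48.7,8,0,0,0,1,-63.8,-48.7,8,0,0,0,1,-63.8,-48.7,8,0,0,0,1,-63.8,-48.7,8,0,0,0,1,-63.8,-48.7,8,0,0,0,1,-63.8,-48.7,8,0,0,0,1,-63.8,-48.7,8,0,0,0,1,-63.8,-48.7,8,0,0,0,1,-63.8,-48.7,8,0,0,0,1]}}

```text
clock: 1.15
eef_pos: [486.4, 202.4, 181.5]
tool_rot: [3.142, -0.0, 2.818]
force: [1.6, 0.2, 0.1]
width: 85.4
gripper_force: 0.0
```

```bash
cat >> h.py <<'E'
from scipy.spatial.transform import Rotation as Ro
def go(x,y,z):
    s=ctrl.read_state();R=Ro.from_euler("xyz",s["tool_rot"])
    print(s["clock"],s["eef_pos"].round(1),s["tool_rot"].round(3),"q",s["qpos"].round(2),"w",s["width"].round(1),"F",s["force"].round(1),s["gripper_force"])
    print("shift cm",(R.inv().apply(np.array([x,y,z])-s["eef_pos"])/10).round(2),"level turn",(R.inv()*Ro.from_euler("xyz",[np.pi,0,s["tool_rot"][2]])).as_rotvec().round(3))
E
python3 - <<'E'
from h import *
go(656.2,-49.3,130)
d=cam("side");P=cloud(d)
q=P.reshape(-1,3);k=(abs(q[:,0]-503)<40)&(abs(q[:,1]+334)<40)&(q[:,2]>50)&(q[:,2]<80);t=q[k];print("post",k.sum(),t.mean(0),t.min(0),t.max(0))
k=(abs(q[:,0]-503)<65)&(abs(q[:,1]+334)<65)&(abs(q[:,2]-12)<4);t=q[k];print("base",t.mean(0),t.min(0),t.max(0))
E
```

```text
Traceback (most recent call last):
  File "h.py", line 17, in go
    print(s["clock"],s["eef_pos"].round(1),s["tool_rot"].round(3),"q",s["qpos"].round(2),"w",s["width"].round(1),"F",s["force"].round(1),s["gripper_force"])
                                                                                             ^^^^^^^^^^^^^^^^
AttributeError: 'float' object has no attribute 'round'
```

```bash
sed -i 's/s\["width"\].round(1)/round(s["width"],1)/' h.py
python3 - <<'E'
from h import *
go(656.2,-49.3,100)
d=cam("side");P=cloud(d)
q=P.reshape(-1,3);k=(abs(q[:,0]-503)<40)&(abs(q[:,1]+334)<40)&(q[:,2]>50)&(q[:,2]<80);t=q[k];print("post",k.sum(),t.mean(0),t.min(0),t.max(0))
k=(abs(q[:,0]-503)<65)&(abs(q[:,1]+334)<65)&(abs(q[:,2]-12)<4);t=q[k];print("base",t.mean(0),t.min(0),t.max(0))
E
```

```text
1.15 [486.4 202.4 181.5] [ 3.142 -0.     2.818] q [-0.47  0.52  0.03  1.91 -0.02  0.71  0.82] w 85.4 F [1.6 0.2 0.1] 0.0
shift cm [-24.1  -18.47   8.14] level turn [ 0. -0. -0.]<stdin>:4: RuntimeWarning: Mean of empty slice.
  ret = um.true_divide(
Traceback (most recent call last):
ValueError: zero-size array to reduction operation minimum which has no identity
```

Call:
{"method": "step_arm", "body": {"commands": [-24.1,-18.5,8,0,0,0,1,-24.1,-18.5,8,0,0,0,1,-24.1,-18.5,8,0,0,0,1,-24.1,-18.5,8,0,0,0,1,-24.1,-18.5,8,0,0,0,1,-24.1,-18.5,8,0,0,0,1,-24.1,-18.5,8,0,0,0,1,-24.1,-18.5,8,0,0,0,1,-24.1,-18.5,8,0,0,0,1,-24.1,-18.5,8,0,0,0,1]}}

```text
clock: 2.2
eef_pos: [654.7, -44.8, 102.1]
tool_rot: [3.14, -0.001, 2.821]
force: [0.3, 0.0, 0.3]
width: 85.4
gripper_force: 0.0
```

Run:
```python
from h import *
go(656.2,-49.3,5)
for n in("top","side"):
    d=cam(n);save(n+"1",d["image"])
```

```text
2.2 [654.7 -44.8 102.1] [ 3.140e+00 -1.000e-03  2.821e+00] q [ 0.03  0.79 -0.01  1.61  0.    0.75  1.27] w 85.4 F [0.3 0.  0.3] 0.0
shift cm [-0.3  -0.39  9.7 ] level turn [ 0.002 -0.001 -0.   ]
```

View pics/side1.png

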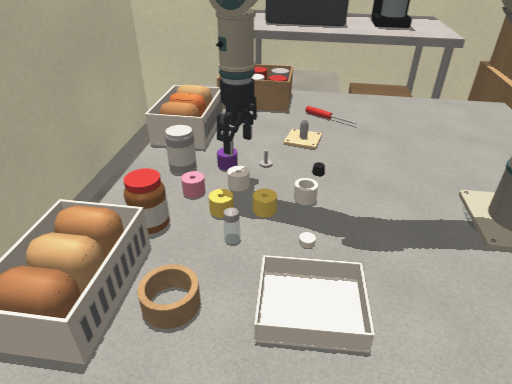

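Side view: gripper hovers above and behind the narrow collar (239,178), with the fingers at about (228,145) and (248,130). I check by projecting the points into this view.

Run:
```python
from h import *
d=cam("side")
def pj(p):
    c=(d["world_to_cam"]@[*p,1])[:3];return (c[:2]/c[2]*d["f"]+[d["cx"],d["cy"]]).round(1)
s=ctrl.read_state()
for p in [(656.2,-49.3,44),(486.5,-16.8,44),(503,-334,72),(503,-334,12),s["eef_pos"],(458,324,4)]:print(pj(p))
im=d["image"];hsv=cv2.cvtColor(im,cv2.COLOR_RGB2HSV);m=np.zeros(im.shape[:2],bool);m[125:155,278:328]=((hsv[...,1]>60)&(hsv[...,2]>110))[125:155,278:328]
v,u=np.nonzero(m);c=cv2.convexHull(np.c_[u,v].astype(np.float32));r=cv2.approxPolyDP(c,3,True)
print("base corners",[ray(d,*q[0],12)[:2].round() for q in r],np.mean([ray(d,*q[0],12)[:2] for q in r],0))
m=np.zeros(im.shape[:2],bool);m[115:140,292:318]=(hsv[...,2]<110)[115:140,292:318]
v,u=np.nonzero(m);print("post px",v.min(),v.max(),u.min(),u.max(),"tip",ray(d,u[v<v.min()+3].mean(),v.min(),72))
save("crop1",cv2.resize(im[105:165,270:340],None,fx=8,fy=8,interpolation=cv2.INTER_CUBIC))
```

```text
[238.2 170.3]
[305.7 183.1]
[304.7 118.4]
[303.2 136.3]
[237.9 150.4]
[313.6 313.6]
base corners [array([ 448., -367.]), array([ 468., -254.]), array([ 558., -272.]), array([ 541., -381.])] [ 503.69455253 -318.61355722]
post px 115 138 300 317 tip [ 472.20901507 -365.91123726   72.        ]
```

View pics/crop1.png

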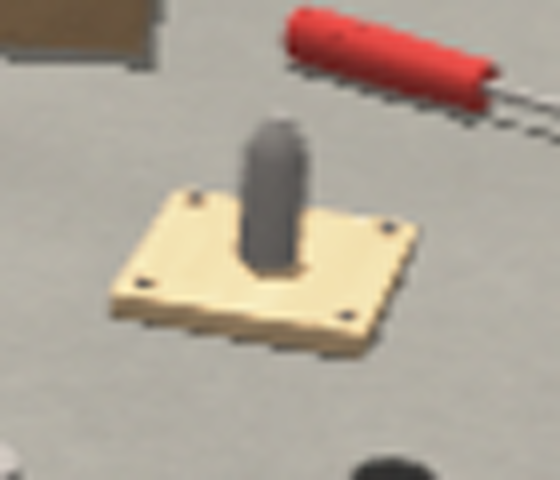

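Crop: the post tip is at side pixel (304.4,120) and the base-top centre at (303.8,137.4). Both agree with my estimate to within 3 mm. I go down on the narrow collar and close.

Call:
{"method": "step_arm", "body": {"commands": [-0.2,-0.3,4,0,0,0,1,-0.2,-0.3,7,0,0,0,1,-0.2,-0.3,8.5,0,0,0,1,-0.2,-0.3,9.5,0,0,0,1,-0.2,-0.3,9.5,0,0,0,1,-0.2,-0.3,9.5,0,0,0,1,-0.2,-0.3,9.5,0,0,0,0,-0.2,-0.3,9.5,0,0,0,0,-0.2,-0.3,9.5,0,0,0,0,-0.2,-0.3,9.5,0,0,0,0]}}

```text
clock: 3.35
eef_pos: [657.3, -51.3, 8.4]
tool_rot: [3.141, 0.002, 2.818]
force: [-0.5, 0.1, 6.5]
width: 55.1
gripper_force: 63.0
```

Call:
{"method": "step_arm", "body": {"commands": [0,0,0,0,0,0,0,0,0,0,0,0,0,0,0,0,0,0,0,0,0,0,0,0,0,0,0,0,0,0,0,0,0,0,0]}}

```text
clock: 3.85
eef_pos: [657.3, -51.3, 8.4]
tool_rot: [3.141, 0.002, 2.818]
force: [-0.3, 0.6, 5.6]
width: 54.9
gripper_force: 63.0
```

Call:
{"method": "step_arm", "body": {"commands": [0,0,-4,0,0,0,0,0,0,-9,0,0,0,0,0,0,-13,0,0,0,0,4,4,-13,0,0,0,0,30.8,29.2,-13,0,0,0,0,30.8,29.2,-13,0,0,0,0,30.8,29.2,-13,0,0,0,0,30.8,29.2,-13,0,0,0,0,30.8,29.2,-13,0,0,0,0,30.8,29.2,-13,0,0,0,0]}}

```text
clock: 4.85
eef_pos: [491.3, 259.6, 137.4]
tool_rot: [3.141, 0.001, 2.817]
force: [0.6, 1.3, -0.9]
width: 55.1
gripper_force: 63.8
```

Run:
```python
from h import *
go(458,324,100)
```

```text
4.85 [491.3 259.6 137.4] [3.141e+00 1.000e-03 2.817e+00] q [-0.56  0.62  0.04  1.88 -0.04  0.65  0.75] w 55.1 F [ 0.6  1.3 -0.9] 63.805540949106216
shift cm [5.22 5.04 3.74] level turn [0.001 0.001 0.   ]
```

Call:
{"method": "step_arm", "body": {"commands": [4.5,4.2,4,0,0,0,0,4.5,4.2,4,0,0,0,0,4.5,4.2,4,0,0,0,0,4.5,4.2,4,0,0,0,0,4.5,4.2,4,0,0,0,0]}}

```text
clock: 5.35
eef_pos: [464.6, 310.5, 97.6]
tool_rot: [3.141, 0.002, 2.815]
force: [0.9, -0.1, -1.3]
width: 55.3
gripper_force: 63.8
```

Run:
```python
from h import *
go(458,324,14)
d=cam("top");save("top2",d["image"][190:320,90:290].repeat(3,0).repeat(3,1))
```

```text
5.35 [464.6 310.5  97.6] [3.141e+00 2.000e-03 2.815e+00] q [-0.67  0.68  0.04  1.89 -0.05  0.56  0.65] w 55.3 F [ 0.9 -0.1 -1.3] 63.80909387022257
shift cm [1.08 1.07 8.35] level turn [0.    0.002 0.   ]
```

View pics/top2.png

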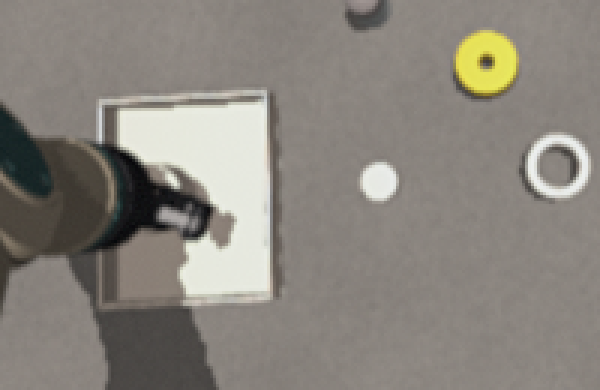

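Top crop: the gripper is above the tray, whose rim corners are at crop (98,101), (268,91), (272,298), (103,308). I refine the tray centre from those rim corners, the post from both views, and the wide collar.

Run:
```python
from h import *
d=cam("top")
c=[ray(d,90+x/3,190+y/3,45)[:2] for x,y in[(98,101),(268,91),(272,298),(103,308)]];print(np.round(c),np.mean(c,0))
go(*np.mean(c,0),13)
s=cam("side");print("side base",ray(s,303.8,137.4,12),"tip",ray(s,304.4,120.5,72))
im=s["image"]
h=cv2.cvtColor(d["image"],cv2.COLOR_RGB2HSV);m=np.zeros(h.shape[:2],bool);m[215:260,372:416]=((h[...,1]<60)&(h[...,2]<120))[215:260,372:416]
save("post",cv2.resize(d["image"][205:270,360:425],None,fx=8,fy=8,interpolation=cv2.INTER_CUBIC))
```

```text
[[548. 386.]
 [554. 236.]
 [377. 229.]
 [371. 374.]] [462.24702629 306.12756853]
5.45 [464.6 310.5  97.6] [3.141e+00 2.000e-03 2.815e+00] q [-0.67  0.68  0.04  1.89 -0.05  0.56  0.65] w 55.0 F [ 0.5  0.5 -0.9] 63.809885904192924
shift cm [ 0.09 -0.5   8.46] level turn [0.001 0.002 0.   ]
side base [ 500.74797838 -326.3190249    12.        ] tip [ 503.27422776 -318.54251425   72.        ]
```

View pics/post.png

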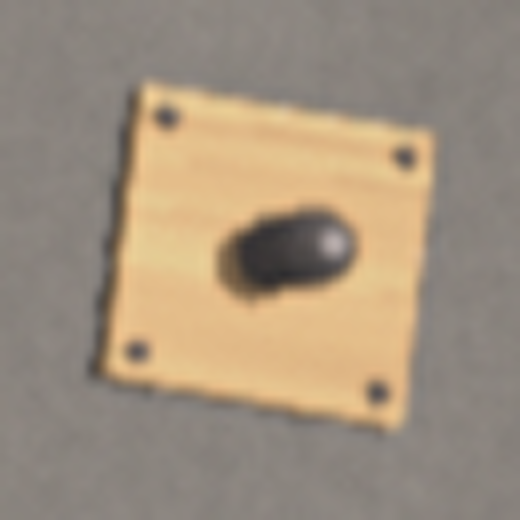

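Call:
{"method": "step_arm", "body": {"commands": [0,-0.5,4,0,0,0,0,0,-0.5,7,0,0,0,0,0,-0.5,8.2,0,0,0,0,0,-0.5,8.4,0,0,0,0,0,-0.5,8.4,0,0,0,0,0,-0.5,8.4,0,0,0,1,0,-0.5,8.4,0,0,0,1,0,-0.5,8.4,0,0,0,1,0,-0.5,8.4,0,0,0,1,0,-0.5,8.4,0,0,0,1]}}

```text
clock: 6.5
eef_pos: [461.5, 307.4, 12.9]
tool_rot: [3.141, 0.0, 2.818]
force: [-0.4, 0.3, -0.1]
width: 85.8
gripper_force: 0.0
```

Run:
```python
from h import *
go(486.5,-16.8,5)
a=cam("top");b=cam("side")
def tri(p,q):
    M=[]
    for d,(u,v) in((a,p),(b,q)):
        T=np.linalg.inv(d["world_to_cam"]);r=T[:3,:3]@[(u-d["cx"])/d["f"],(v-d["cy"])/d["f"],1];r/=np.linalg.norm(r);M.append((T[:3,3],np.eye(3)-np.outer(r,r)))
    return np.linalg.solve(sum(m for _,m in M),sum(m@o for o,m in M))
o=.44
for n,p,q,h in[("base",(393.8-o,236.5-o),(303.8-o,137.4-o),12),("tip",(401.2-o,235.3-o),(304.4-o,120.3-o),72)]:
    print(n,tri(p,q).round(1),ray(a,*p,h).round(1),ray(b,*q,h).round(1))
```

```text
6.5 [461.5 307.4  12.9] [3.141 0.    2.818] q [-0.66  0.82  0.03  1.93 -0.05  0.39  0.66] w 85.8 F [-0.4  0.3 -0.1] 0.0
shift cm [-12.69 -29.94   0.78] level turn [0. 0. 0.]
base [ 503.3 -334.4    9.5] [ 504.2 -333.6   12. ] [ 502.2 -329.2   12. ]
tip [ 504.5 -334.4   67.1] [ 504.  -332.6   72. ] [ 504.8 -323.1   72. ]
```

The post axis is at about (504,-333): both rays from the top view agree, and the side view is less sure. I lift and move to the wide collar.

Call:
{"method": "step_arm", "body": {"commands": [0,0,-5,0,0,0,1,0,0,-9,0,0,0,1,0,0,-9,0,0,0,1,-12.7,-29.9,-9,0,0,0,1,-12.7,-29.9,-9,0,0,0,1,-12.7,-29.9,-9,0,0,0,1,-12.7,-29.9,-9,0,0,0,1,-12.7,-29.9,-9,0,0,0,1,-12.7,-29.9,-9,0,0,0,1,-12.7,-29.9,-9,0,0,0,1]}}

```text
clock: 7.6
eef_pos: [486.1, -21.9, 102.5]
tool_rot: [-3.139, 0.0, 2.812]
force: [-0.8, 0.3, -0.2]
width: 85.6
gripper_force: 0.0
```

Call:
{"method": "step_arm", "body": {"commands": [0,0,0,0,0,0,1,0,0,0,0,0,0,1,0,0,0,0,0,0,1]}}

```text
clock: 7.9
eef_pos: [486.5, -15.1, 102.6]
tool_rot: [3.141, -0.001, 2.82]
force: [0.4, 0.6, -0.0]
width: 85.0
gripper_force: 0.0
```

Run:
```python
from h import *
go(486.5,-16.8,5)
```

```text
7.9 [486.5 -15.1 102.6] [ 3.141e+00 -1.000e-03  2.820e+00] q [-0.    0.61 -0.04  2.08  0.05  0.46  1.18] w 85.0 F [ 0.4  0.6 -0. ] 0.0
shift cm [-0.06 -0.17  9.76] level turn [ 0.001 -0.001 -0.   ]
```

Call:
{"method": "step_arm", "body": {"commands": [0,-0.2,4,0,0,0,1,0,-0.2,7.5,0,0,0,1,0,-0.2,8.8,0,0,0,1,0,-0.2,9.3,0,0,0,1,0,-0.2,9.3,0,0,0,1,0,-0.2,9.3,0,0,0,1,0,-0.2,9.3,0,0,0,0,0,-0.2,9.3,0,0,0,0,0,-0.2,9.3,0,0,0,0,0,-0.2,9.3,0,0,0,0]}}

```text
clock: 8.9
eef_pos: [486.8, -18.5, 11.1]
tool_rot: [3.141, 0.002, 2.818]
force: [-1.1, -0.1, 11.4]
width: 54.8
gripper_force: 61.8
```

Call:
{"method": "step_arm", "body": {"commands": [0,0,0,0,0,0,0,0,0,0,0,0,0,0,0,0,0,0,0,0,0]}}

```text
clock: 9.2
eef_pos: [486.7, -18.5, 11.1]
tool_rot: [3.141, 0.002, 2.818]
force: [-0.9, 0.4, 10.5]
width: 54.8
gripper_force: 61.8
```

Call:
{"method": "step_arm", "body": {"commands": [0,0,-4,0,0,0,0,0,0,-8,0,0,0,0,0,0,-11,0,0,0,0,0,0,-11,0,0,0,0,0,0,-11,0,0,0,0]}}

```text
clock: 9.7
eef_pos: [486.4, -18.6, 120.5]
tool_rot: [3.141, 0.002, 2.818]
force: [-1.3, -0.1, -0.4]
width: 54.6
gripper_force: 63.6
```

Run:
```python
from h import *
go(504,-333,120)
```

```text
9.7 [486.4 -18.6 120.5] [3.141e+00 2.000e-03 2.818e+00] q [ 0.02  0.57 -0.05  2.07  0.06  0.5   1.17] w 54.6 F [-1.3 -0.1 -0.4] 63.589091040194035
shift cm [-11.68 -29.24   0.05] level turn [0.001 0.002 0.   ]
```

Call:
{"method": "step_arm", "body": {"commands": [-11.7,-29.2,0,0,0,0,0,-11.7,-29.2,0,0,0,0,0,-11.7,-29.2,0,0,0,0,0,-11.7,-29.2,0,0,0,0,0,-11.7,-29.2,0,0,0,0,0,-11.7,-29.2,0,0,0,0,0,-11.7,-29.2,0,0,0,0,0,-11.7,-29.2,0,0,0,0,0,-11.7,-29.2,0,0,0,0,0,-11.7,-29.2,0,0,0,0,0]}}

```text
clock: 10.7
eef_pos: [504.2, -329.4, 119.0]
tool_rot: [3.14, -0.002, 2.821]
force: [0.2, 0.3, 0.1]
width: 54.7
gripper_force: 63.6
```

Call:
{"method": "step_arm", "body": {"commands": [0,0,0,0,0,0,0,0,0,0,0,0,0,0,0,0,0,0,0,0,0,0,0,0,0,0,0,0]}}

```text
clock: 11.1
eef_pos: [504.2, -332.2, 119.8]
tool_rot: [-3.142, 0.0, 2.818]
force: [-0.3, 0.2, -0.3]
width: 54.9
gripper_force: 63.6
```

Run:
```python
from h import *
go(504,-333,24)
b=cam("side");save("side2",cv2.resize(b["image"][70:170,240:370],None,fx=6,fy=6,interpolation=cv2.INTER_CUBIC))
```

```text
11.1 [ 504.2 -332.2  119.8] [-3.142  0.     2.818] q [ 0.61  0.7  -0.11  1.75  0.11  0.7   1.68] w 54.9 F [-0.3  0.2 -0.3] 63.613265343010426
shift cm [-0.01 -0.08  9.58] level turn [-0.  0. -0.]
```

View pics/side2.png

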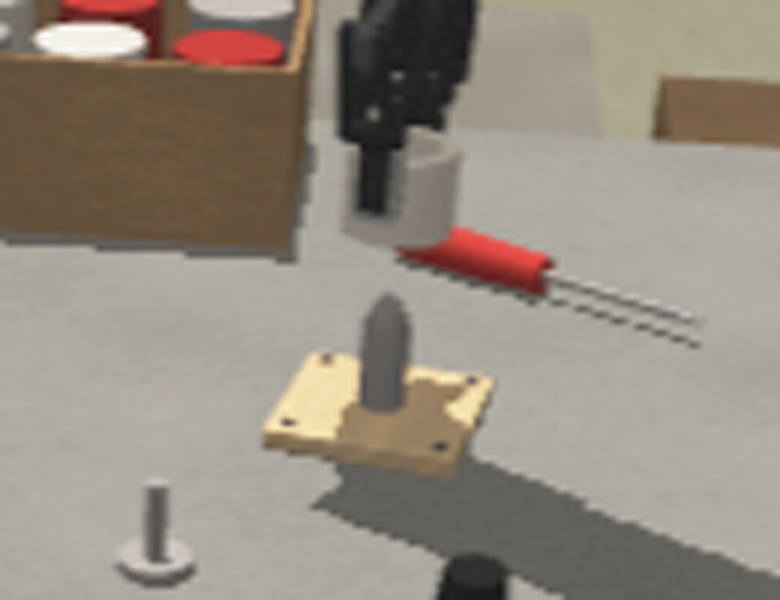

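Side crop: the collar is at (402,190), the post tip at (386,297) and the post foot at (384,405). Allowing for the upward lean in this view (400 expected at the collar's height), the collar is on the axis. I lower it.

Call:
{"method": "step_arm", "body": {"commands": [0,0,2,0,0,0,0,0,0,3.5,0,0,0,0,0,0,4.5,0,0,0,0,0,0,5.2,0,0,0,0,0,0,5.8,0,0,0,0,0,0,6.4,0,0,0,0,0,0,6.4,0,0,0,0]}}

```text
clock: 11.85
eef_pos: [503.7, -332.3, 55.0]
tool_rot: [3.141, -0.001, 2.818]
force: [-0.7, 1.2, -1.0]
width: 54.7
gripper_force: 63.6
```

Run:
```python
from h import *
go(504,-333,24)
```

```text
11.85 [ 503.7 -332.3   55. ] [ 3.141e+00 -1.000e-03  2.818e+00] q [ 0.6   0.8  -0.1   1.78  0.13  0.57  1.67] w 54.7 F [-0.7  1.2 -1. ] 63.608414232730865
shift cm [-0.05 -0.05  3.1 ] level turn [ 0.    -0.001 -0.   ]
```

No contact, and the collar is past the taper. I go down the rest of the way.

Call:
{"method": "step_arm", "body": {"commands": [0,0,1,0,0,0,0,0,0,2,0,0,0,0,0,0,2.6,0,0,0,0,0,0,3,0,0,0,0,0,0,3.2,0,0,0,0,0,0,3.2,0,0,0,0]}}

```text
clock: 12.45
eef_pos: [504.0, -332.5, 23.6]
tool_rot: [3.142, -0.0, 2.818]
force: [0.2, 0.2, 0.3]
width: 54.8
gripper_force: 63.7
```

Release, then lift slowly.

Call:
{"method": "step_arm", "body": {"commands": [0,0,0,0,0,0,1,0,0,0,0,0,0,1,0,0,0,0,0,0,1,0,0,0,0,0,0,1,0,0,0,0,0,0,1,0,0,-2,0,0,0,1,0,0,-5,0,0,0,1,0,0,-9,0,0,0,1,0,0,-13,0,0,0,1,0,0,-16,0,0,0,1]}}

```text
clock: 13.45
eef_pos: [504.6, -332.9, 186.3]
tool_rot: [-3.141, 0.002, 2.818]
force: [0.7, -0.2, -0.3]
width: 85.2
gripper_force: 0.0
```

Call:
{"method": "step_arm", "body": {"commands": [25,20,-4,0,0,0,1,25,20,-4,0,0,0,1,25,20,-4,0,0,0,1,25,20,-4,0,0,0,1,25,20,-4,0,0,0,1,25,20,-4,0,0,0,1,25,20,-4,0,0,0,1]}}

```text
clock: 14.15
eef_pos: [327.5, -60.7, 224.1]
tool_rot: [-3.141, -0.002, 2.821]
force: [0.8, -0.5, -0.2]
width: 85.5
gripper_force: 0.0
```

Run:
```python
from h import *
go(400,0,250)
a=cam("top");b=cam("side");save("end",np.hstack([cv2.resize(x,(400,300)) for x in(a["image"],b["image"])]))
P=cloud(a)
for n,x,y,z in[("wide",504,-333,56),("narrow",462,307,48)]:
    m=(np.hypot(P[...,0]-x,P[...,1]-y)<50)&(abs(P[...,2]-z)<6)
    if n=="narrow": m&=np.hypot(P[...,0]-x,P[...,1]-y)<40
    print(n,m.sum(),P[m].mean(0),np.median(P[m][:,2]))
```

```text
14.15 [327.5 -60.7 224.1] [-3.141e+00 -2.000e-03  2.821e+00] q [ 0.26  0.2  -0.19  2.32  0.06  0.63  1.27] w 85.5 F [ 0.8 -0.5 -0.2] 0.0
shift cm [-4.97  8.05 -2.61] level turn [-0.    -0.002  0.   ]
wide 259 [ 503.43283548 -330.79288812   56.21059208] 56.2950767617607
narrow 346 [461.75608212 306.91055344  47.93617959] 47.90256200857891
```

View pics/end.png

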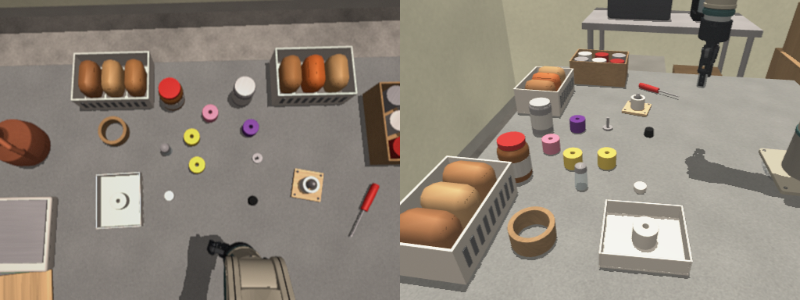

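The combined picture shows the wide collar on the post, (308,184) left and (637,102) right, with its top at 56 mm as it should be when seated. The narrow collar stands in the tray, (121,200) left and (645,232) right, with its top at 48 mm. The arm is clear.

Call:
{"method": "step_arm", "body": {"commands": [0,0,0,0,0,0,1,0,0,0,0,0,0,1,0,0,0,0,0,0,1]}}

```text
clock: 14.55
eef_pos: [331.3, -64.2, 223.6]
tool_rot: [3.142, 0.0, 2.816]
force: [0.3, -0.2, 1.2]
width: 85.1
gripper_force: 0.0
```

```bash
python3 -c "
from h import *
print(ctrl.finish_job())"
```

```text
the job is handed in; nothing more can be done
None
```

The job is handed in at about 14.6 s, with no verdict returned: the last images show the wide-bore collar fully down on the post, the narrow-bore collar standing in the tray, and the arm clear of both.

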